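# Hang a moulded guard on the airing rail

### The job

Pull the cabinet's drawer out to its stop, take the tan leather guard out and hang it astride the wooden bar of the airing rail, straight along the bar and not touching the red guard already hanging there. Then push the drawer fully shut. Leave the black guard in the drawer, and do not shift or knock off the red one.

Things in the scene. Friction and masses are not known exactly. Their poses are not given: they have to be found in the camera images.
- cabinet_front (a point): middle of the top front edge of a green cabinet fixed to the bench, 250 deep (x), 360 wide (y), 110 high; axes are the cabinet's. Its -x face has one pale drawer, which slides out along -x. Drawer inside: 205 long, 318 wide, floor 22 above the bench, side walls up to 88 and front panel up to 98 above the bench
- cabinet_drawer0 (a joint): how far the drawer is out, in m: 0 shut, 0.173 at its stop. It may start a little ajar
- cabinet_drawer0_handle (a point): middle of the drawer's brass bar handle, which moves with the drawer: an 11 thick round bar along the cabinet's y, 120 long, its axis 35 in front of the drawer's face and 38 below the cabinet's top, held by two thin stays 51 either side of the middle; open above and below
- tan_guard: tan rigid moulded-leather guard: upside-down U channel 130 long (y), 56 wide, 64 high, walls 5, open below and at the ends; flat parallel upright sides 48 high, bevels, flat crown 26 wide. Origin midway between its lower edges at mid-length, z up. 0.18 kg. Stands in the drawer, length along its travel, 90 behind the drawer face, left or right of the black one; hidden till the drawer is out
- tan_guard_crown (a point): underside of the tan guard's crown at its middle, 59 above the guard's lower edges: this point comes to lie on top of the bar
- black_guard: black guard of the same shape and size as the tan one, standing beside it in the drawer; it stays there. Same frame
- red_guard: dark red guard of the same section, 90 long, already hanging astride the bar near the bar's +y end; it stays there. Same frame
- rail: airing rail fixed to the bench: dark wood base board 110 (x) by 400 (y) by 16 high, posts 30 by 22 and 196 high at y = -190 and +190, pale round bar along y between them. Origin at the centre of the base's underside
- rail_mid (a point): middle of the bar, on its axis, 175 above the bench; the bar is 20 in diameter and 358 long between the posts. Axes as the rail's (y along the bar)
Things that resemble listed ones, but are neither listed nor needed, are in the scene too. Of the things like the red_guard, leave any that is turquoise; of the rest the smaller one is meant.

How it is judged:
On the way, in this order (a step that is already met when the one before it is completed fails the run):
1. the drawer has been pulled out to its stop (value of joint cabinet_drawer0 above 0.163 m), for 0.2 s.
2. the tan guard hangs astride the bar, let go, with the drawer still out (x of tan_guard_crown in the frame of rail_mid between -0.015 and 0.015 m and y of tan_guard_crown in the frame of rail_mid between -0.115 and 0.115 m and z of tan_guard_crown in the frame of rail_mid between 0.004 and 0.018 m and angle between tan_guard's own z axis and vertical below 0.2 rad and angle between the y axis of tan_guard and the y axis of rail, either way round below 0.2 rad and contact force between tan_guard and rail above 0.2 N and contact force between tan_guard and the fingers below 0.05 N and contact force between tan_guard and red_guard below 0.05 N and linear speed of tan_guard below 0.03 m/s and value of joint cabinet_drawer0 above 0.05 m), for 0.3 s.
3. the drawer is shut (value of joint cabinet_drawer0 below 0.008 m), for 0.2 s.
At the end, for the whole second after the job is handed in: Tan guard at rest, released, crown on the bar (15 mm across, within 115 mm of its middle along it), upright and in line within 0.2 rad, clear of the red one; drawer shut within 8 mm; black guard standing in the drawer; red guard upright within 20 mm of its start (x of tan_guard_crown in the frame of rail_mid between -0.015 and 0.015 m and y of tan_guard_crown in the frame of rail_mid between -0.115 and 0.115 m and z of tan_guard_crown in the frame of rail_mid between 0.004 and 0.018 m and angle between each of tan_guard, black_guard, red_guard's own z axis and vertical below 0.2 rad and angle between the y axis of tan_guard and the y axis of rail, either way round below 0.2 rad and contact force between tan_guard and rail above 0.2 N and contact force between tan_guard and the fingers below 0.05 N and contact force between tan_guard and red_guard below 0.05 N and linear speed of tan_guard below 0.03 m/s and height (world z) of black_guard below 0.04 m and distance of red_guard from where it was at the start of the episode below 0.02 m and value of joint cabinet_drawer0 below 0.008 m); the robot touches nothing.
It fails at once if the red guard is shifted more than 25 mm or knocked off (distance of red_guard from where it was at the start of the episode above 0.025 m).
It fails at once if the black guard is lifted out of the drawer (height (world z) of black_guard above 0.06 m).
It also fails if it takes over 67 s, if anything falls off the work surface, if the arm or the gripper's body presses on something with over 40 N, if the wrist force passes 120 N, or if a joint passes its speed limit or range.

### The arm

A 6-joint arm with a two-finger parallel gripper is mounted at the origin on the work surface. World frame = base frame: x ahead of the robot, y to its left, z up, the work surface at z = 0. Lengths are in m, angles in rad, forces in N, time in s.
With the tool pointing down it reaches from about 0.375 to 0.975 m from the base axis. Payload 3.8 kg.
Tool frame: the origin (TCP) lies at the centre of the arm's flange, where the gripper is bolted on; the fingertips stand 173 mm ahead of it and the grasp point (between the pads) lies 155 mm ahead of it (bot.tip_reach is the distance from the TCP to the fingertips, in m); z points along the fingers, y is the line along which they close (so a half turn about z gives the same grasp; the last joint's range is limited). The gripper opens to 85 mm and grips with 20 to 120 N. Pads are 22 mm wide; open, the fingers measure 114 mm over their backs; the gripper's body (76 mm by 85 mm) begins 54 mm behind the grasp point. The pads swing forward as they close: fully open they stand 13 mm farther back than shut.
Start: joints at [-1.171, 0.264, 1.604, -0, 1.274, -0.037], TCP at [0.286, -0.612, 0.405] pointing down, gripper open.
Joint ranges: [-2.63, 2.63], [-0.94, 2.18], [0.31, 2.57], [-1.31, 4.45], [0, 2.66], [-2.55, 2.55]. Speed limits (rad/s): [2.57, 2.57, 3.14, 3.14, 3.14, 3.14].

### API

Orientations are given as a rotation vector (axis times angle).
In Python, from workcell import bot gives the robot as it stands.
- The arm moves only by the tool drive_tool, never from a script. Its arguments are lists of equal length, an entry for each row: "claw": the finger opening in mm, from 0 to 85.4; "slide": the shift along the world's x, y, z each as a share of 0.5 m, from -1 to 1, a list of three; "yaw": the turn about the world's z as a share of 180 degrees, from -1 to 1. A call has 1 to 8 rows; each row is the pose to reach, as a shift and turn from the pose commanded when the call began, turning the shorter way round; what a row does not reach only later rows make up. A row lasts 1/12 s, in which the tool goes at most 41.7 mm and 7.16 degrees, less where a joint would pass 70% of its speed; a pose out of reach is approached as far as the arm can. A call with a number of a shift or a turn outside -1 to 1 is refused whole. A call with a gripper value outside its range is refused whole. The fingers move at their own pace and stop on an object; "newtons" is the grip in N (left out, the last holds). Time passes only in rows, so rows that repeat a pose let the fingers close. It gives the time, the measured TCP pose, the force, the opening and the grip force at its end, in the units of the state.
- bot.read_state(): the state, without advancing time (a new reading comes with each control period).
- bot.read_camera(name): name is "side" or "top"; returns a dict with "color" (384x512x3 uint8, red, green, blue), "depth" (384x512 float32, m along the optical axis (not along the pixel's ray), 0 where there is no reading), "mtx" (3x3 intrinsics, pixels), "k1" (the pictures are not rectified: a ray, as slopes to the right and down, at radius r is drawn at 1 + k1 r^2 times it, then the intrinsics apply), "eye" and "rotation" of the camera in the world. Camera axes: x right, y up, looking along -z (the intrinsics and any distortion apply to the point x, -y, -z); pixel columns grow to the right and rows downward; lengths in m; the calibration is good to about 2 mm. A picture is of the moment at which its call begins.
- bot.finish_job(): hands the job in; it is judged then, once.
The state is a dict: "time": time; "q": joint angles; "joint_vel": joint speeds; "joint_torque": joint torques, N m; "tool_pos": TCP position; "tcp_rot": TCP orientation; "wrist_force": force on the tool from outside, world axes, zero at the start; "torque": the same for the moment, N m; "width": opening from 0.0 (shut) to 1.0 (fully open); "grip_force": force on a finger pad.
Only numpy, scipy, OpenCV 4.12 (cv2) and the standard library are available. Lean on these libraries where they do the work, as an engineer would, in place of code of your own. Each camera call takes 0.05 s, during which the arm holds its last target. There are 200 camera calls.

## Working session

There is one attempt and no reset: what is moved stays moved. The work goes in short steps, Python scripts to look and compute and a tool call to move; the robot and the scene stay as the last step left them, time stands still between calls to the robot, and variables do not carry over. Pictures are saved under pics/ and viewed, at most 10 in all, crops included, and the job is handed in when it is done.

Besides the shell and the picture viewer there is one more tool, called after "Call:" as name(argument=value, ...) on one line, values as JSON. drive_tool: Moves the arm, as the interface text tells. Shift numbers are shares of 0.5 m and turn numbers shares of 180 degrees, none past 1 either way. Its arguments: {"type":"object","properties":{"claw":{"type":"array","items":{"type":"number"}},"slide":{"type":"array","items":{"type":"array","items":{"type":"number"}}},"yaw":{"type":"array","items":{"type":"number"}},"newtons":{"type":"number"}},"required":["claw","slide","yaw"]}

```bash
mkdir -p pics; cat > h.py <<'E'
import numpy as np, cv2
from workcell import bot
def cloud(c):
    d=c["depth"]; K=np.array(c["mtx"]); h,w=d.shape
    u,v=np.meshgrid(np.arange(w),np.arange(h))
    p=np.stack([u,v],-1).reshape(-1,1,2).astype(np.float64)
    n=cv2.undistortPoints(p,K,np.array([c["k1"],0,0,0,0.])).reshape(h,w,2)
    pc=np.stack([n[...,0]*d,-n[...,1]*d,-d],-1)
    P=pc@np.array(c["rotation"]).T+np.array(c["eye"])
    P[d==0]=np.nan
    return P
def snap(tag,names=("top","side")):
    o={}
    for n in names:
        c=bot.read_camera(n); cv2.imwrite(f"pics/{tag}_{n}.png",cv2.cvtColor(c["color"],cv2.COLOR_RGB2BGR))
        P=cloud(c); np.savez(f"{tag}_{n}.npz",P=P,color=c["color"],mtx=c["mtx"],k1=c["k1"],eye=c["eye"],rot=c["rotation"]); o[n]=(c,P)
    return o
E
python3 - <<'E'
from h import *
o=snap("a")
a=[cv2.imread(f"pics/a_{n}.png") for n in("top","side")]
for n in o: print(n,o[n][0]["eye"],o[n][0]["k1"],np.array(o[n][0]["mtx"]).tolist(),np.array(o[n][0]["rotation"]).round(2).tolist())
s=bot.read_state();print(s)
E
```

```text
Traceback (most recent call last):
  File "h.py", line 16, in snap
    P=cloud(c); np.savez(f"{tag}_{n}.npz",P=P,color=c["color"],mtx=c["mtx"],k1=c["k1"],eye=c["eye"],rot=c["rotation"]); o[n]=(c,P)
  File "h.py", line 9, in cloud
    P=pc@np.array(c["rotation"]).T+np.array(c["eye"])
      ~~~~~~~~~~~~~~~~~~~~~~~~~~~~^~~~~~~~~~~~~~~~~~~
ValueError: operands could not be broadcast together with shapes (384,512) (3,)
```

View pics/a_top.png

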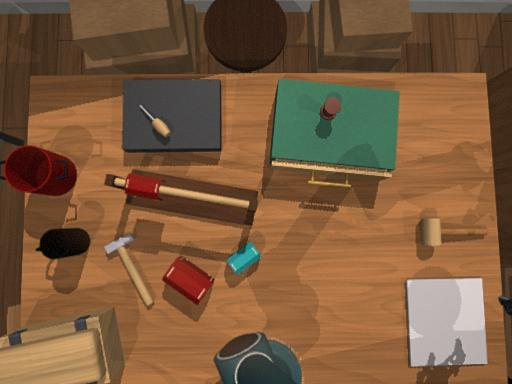

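The top view shows the green cabinet around (335,125) with its handle at (330,183) facing down, the rail from (110,180) to (255,215), and the hanging red guard at (143,186). A larger red guard and a turquoise one stand on the bench. The rotation must be a rotation vector, so I'll fix the helper.

```bash
sed -i 's/P=pc@np.array(c\["rotation"\]).T/P=pc@cv2.Rodrigues(np.array(c["rotation"],float))[0].T/' h.py
python3 - <<'E'
from h import *
o=snap("a")
for n in o: print(n,o[n][0]["eye"],o[n][0]["k1"],np.array(o[n][0]["mtx"]).round(1).tolist(),o[n][0]["rotation"])
P=o["top"][1]
for u,v in [(335,125),(330,183),(143,186),(220,200),(240,300),(185,280),(125,90),(280,90),(398,95),(390,172),(274,165)]: print((u,v),P[v,u].round(3))
s=bot.read_state();print({k:np.round(x,3) for k,x in s.items() if k in("tool_pos","tcp_rot","width","time","wrist_force")})
E
```

```text
top [0.46579472 0.04989431 1.11633383] -0.017575897313401992 [[355.4, 0.0, 254.6], [0.0, 355.4, 190.3], [0.0, 0.0, 1.0]] [ 0.05375807 -0.08594676 -1.58235021]
side [0.09471803 0.55328371 0.8758478 ] 0.044005641989042055 [[393.7, 0.0, 258.0], [0.0, 393.7, 196.8], [0.0, 0.0, 1.0]] [ 0.33867378 -0.8875782  -2.26180481]
(335, 125) [ 0.744 -0.208  0.108]
(330, 183) [ 0.578 -0.196  0.072]
(143, 186) [0.563 0.322 0.188]
(220, 200) [0.524 0.121 0.185]
(240, 300) [ 0.227  0.076 -0.001]
(185, 280) [0.304 0.229 0.088]
(125, 90) [0.874 0.421 0.053]
(280, 90) [ 0.849 -0.05   0.109]
(398, 95) [ 0.832 -0.398  0.112]
(390, 172) [ 0.606 -0.369  0.096]
(274, 165) [ 0.63  -0.029  0.097]
{'time': np.float64(0.15), 'tool_pos': array([ 0.285, -0.611,  0.404]), 'tcp_rot': array([-3.065, -0.68 ,  0.   ]), 'wrist_force': array([0.171, 0.346, 0.088]), 'width': np.float64(1.001)}
```

View pics/a_side.png

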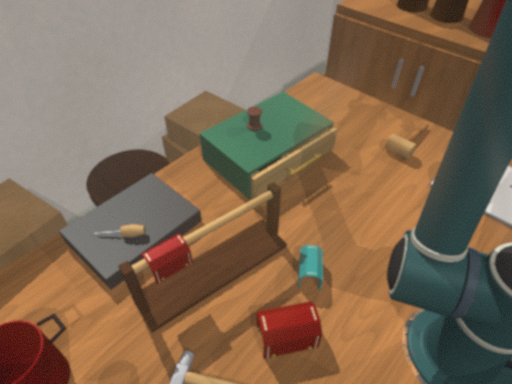

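The side view shows the red guard hanging at (168,257) near the bar's left end, the cabinet and handle at (305,165), and a large red and a turquoise guard standing on the bench. The bar's left end is +y. Next I'll measure the cabinet, handle, bar and red guard.

```bash
cat > m.py <<'E'
from h import *
def load(t,n):
    f=np.load(f"{t}_{n}.npz"); return f["P"],f["color"],cv2.cvtColor(f["color"],cv2.COLOR_RGB2HSV)
def line(xy):
    vx,vy,x0,y0=cv2.fitLine(xy.astype(np.float32),cv2.DIST_HUBER,0,.01,.01).ravel()
    if vy<0: vx,vy=-vx,-vy
    return np.array([vx,vy]),np.array([x0,y0])
E
python3 - <<'E'
from m import *
for n in("top","side"):
    P,c,H=load("a",n); x,y,z=P[...,0],P[...,1],P[...,2]; h,s,v=H[...,0],H[...,1],H[...,2]
    g=(h>65)&(h<92)&(s>90)&(abs(z-.11)<.006)&(x>.55)
    r=cv2.minAreaRect((P[g][:,:2]*1000).astype(np.float32)); print(n,"cab n",g.sum(),"z",np.median(z[g]).round(4)); print(cv2.boxPoints(r).round(1).tolist())
    hd=(z>.05)&(z<.09)&(x>.52)&(x<.605)&(y<-.1)&(y>-.28)
    q=P[hd]; d,p0=line(q[:,:2]); t=(q[:,:2]-p0)@d; print(" handle n",len(q),"dir",np.degrees(np.arctan2(d[1],d[0])).round(2),"mid",(p0+d*(t.min()+t.max())/2).round(4),np.ptp(t).round(3),"z pct",np.percentile(q[:,2],[5,50,95]).round(4))
    b=(z>.15)&(z<.20)&(x>.45)&(x<.62)&(y>0)&(y<.42)
    red=b&((h<8)|(h>172))&(s>130)
    pale=b&~red&(h>8)&(h<28)&(v>120)
    q=P[pale]; d,p0=line(q[:,:2]); t=(q[:,:2]-p0)@d
    print(" bar n",len(q),"dir",np.degrees(np.arctan2(d[1],d[0])).round(2),"ends",(p0+d*np.percentile(t,1)).round(4),(p0+d*np.percentile(t,99)).round(4),"ztop",np.percentile(q[:,2],[50,97]).round(4))
    q=P[red]; t2=(q[:,:2]-p0)@d; print(" red range from bar start", (np.percentile(t2,[1,99])-np.percentile(t,1)).round(4), "z",np.percentile(q[:,2],[50,98]).round(4),"cent",q.mean(0).round(4))
    post=(z>.19)&(z<.203)&(x>.45)&(x<.64)&(y>-.02)&(y<.42)&~red
    k,l,st,ce=cv2.connectedComponentsWithStats(post.astype(np.uint8))
    for i in range(1,k):
        if st[i,4]>15: print(" post",st[i,4],P[l==i].mean(0).round(4))
    fp=(z>.092)&(z<.101)&(x>.58)&(x<.66)&(y<.0)
    print(" panel",cv2.boxPoints(cv2.minAreaRect((P[fp][:,:2]*1000).astype(np.float32))).round(0).tolist())
E
```

```text
top cab n 9144 z 0.1095
[[612.0, -376.20001220703125], [845.5999755859375, -402.1000061035156], [885.2999877929688, -45.29999923706055], [651.7000122070312, -19.399999618530273]]
 handle n 231 dir 86.08 mid [ 0.577  -0.2022] 0.149 z pct [0.0693 0.0755 0.0791]
 bar n 736 dir 79.28 ends [0.5129 0.0499] [0.5786 0.3966] ztop [0.1829 0.188 ]
 red range from bar start [0.2359 0.3241] z [0.1871 0.1925] cent [0.5636 0.3243 0.1851]
 post 89 [0.5806 0.4081 0.1949]
 post 95 [0.5102 0.0364 0.1952]
 panel [[584.0, -370.0], [613.0, -374.0], [658.0, -20.0], [630.0, -17.0]]
side cab n 2975 z 0.1117
[[613.0, -366.1000061035156], [838.7000122070312, -392.20001220703125], [878.9000244140625, -44.5], [653.0999755859375, -18.399999618530273]]
 handle n 223 dir 100.32 mid [ 0.5849 -0.2031] 0.152 z pct [0.0627 0.077  0.0836]
 bar n 1018 dir 79.52 ends [0.5098 0.0506] [0.5739 0.3971] ztop [0.1843 0.1894]
 red range from bar start [0.2385 0.3245] z [0.1858 0.1934] cent [0.554  0.3297 0.1816]
 post 103 [0.5107 0.0387 0.1963]
 post 31 [0.5576 0.2873 0.1916]
 post 23 [0.5739 0.3629 0.191 ]
 post 149 [0.5794 0.4094 0.196 ]
 panel [[578.0, -19.0], [582.0, -1650.0], [661.0, -1650.0], [657.0, -19.0]]
```

```bash
python3 - <<'E'
from m import *
a=np.radians(-6.35); R=np.array([[np.cos(a),np.sin(a)],[-np.sin(a),np.cos(a)]])
o=np.array([.6325,-.1975])
for n in("top","side"):
    P,c,H=load("a",n); q=P.copy(); q[...,:2]=(P[...,:2]-o)@R.T
    m=(q[...,2]>.055)&(q[...,2]<.09)&(abs(q[...,1])<.1)&(q[...,0]<-.040)&(q[...,0]>-.1)
    w=q[m]; print(n,m.sum(),"x",np.percentile(w[:,0],[2,10,50,90]).round(4),"y",w[:,1].min().round(4),w[:,1].max().round(4),"z",np.percentile(w[:,2],[5,50,95]).round(4))
    k=w[w[:,0]<np.percentile(w[:,0],60)]; d,p=line(k[:,:2]); print(np.degrees(np.arctan2(d[1],d[0])).round(1),p.round(4))
    m=(abs(q[...,2]-.098)<.005)&(abs(q[...,1])<.16)&(q[...,0]<-.002)&(q[...,0]>-.06); print(" panel x",np.percentile(q[m][:,0],[3,50,97]).round(4))
E
```

```text
top 185 x [-0.0631 -0.0622 -0.0575 -0.0497] y -0.0659 0.0637 z [0.0715 0.0756 0.0785]
90.1 [-0.0599 -0.0001]
 panel x [-0.0227 -0.0158 -0.0083]
side 149 x [-0.0632 -0.0621 -0.0591 -0.0504] y -0.0674 0.0646 z [0.072  0.0773 0.0808]
89.8 [-0.0607  0.0034]
 panel x [-0.0228 -0.0167 -0.007 ]
```

Call:
drive_tool(claw=[24,24,24,24,24,24,24,24], slide=[[0.578,0.842,-0.17],[0.578,0.842,-0.17],[0.578,0.842,-0.17],[0.578,0.842,-0.17],[0.578,0.842,-0.17],[0.578,0.842,-0.17],[0.578,0.842,-0.17],[0.578,0.842,-0.17]], yaw=[0.3257,0.3257,0.3257,0.3257,0.3257,0.3257,0.3257,0.3257], newtons=40)

```text
time: 0.82
tool_pos: [0.4722, -0.3386, 0.3494]
tcp_rot: [-2.359, -2.075, -0.0]
wrist_force: [1.1, -0.3, -0.2]
width: 0.279
grip_force: 0.0
```

Call:
drive_tool(claw=[24,24,24,24,24,24,24,24], slide=[[0.206,0.3,-0.1],[0.206,0.3,-0.1],[0.206,0.3,-0.1],[0.206,0.3,-0.1],[0.206,0.3,-0.1],[0.206,0.3,-0.1],[0.206,0.3,-0.1],[0.206,0.3,-0.1]], yaw=[0.007,0.007,0.007,0.007,0.007,0.007,0.007,0.007])

```text
time: 1.48
tool_pos: [0.5744, -0.1909, 0.2999]
tcp_rot: [-2.342, -2.094, 0.001]
wrist_force: [0.4, -1.0, 0.2]
width: 0.282
grip_force: 0.0
```

```bash
python3 - <<'E'
from h import *
s=bot.read_state();print(s["tool_pos"],s["tcp_rot"],s["width"])
o=snap("b")
i=[cv2.imread(f"pics/b_{n}.png")[100:290,220:440] for n in("top","side")]
cv2.imwrite("pics/b.png",cv2.resize(np.hstack(i),None,fx=1.8,fy=1.8))
E
```

```text
[ 0.57440273 -0.19087941  0.2998921 ] [-2.34180912e+00 -2.09400940e+00  1.15552936e-03] 0.28181874405840723
```

View pics/b.png

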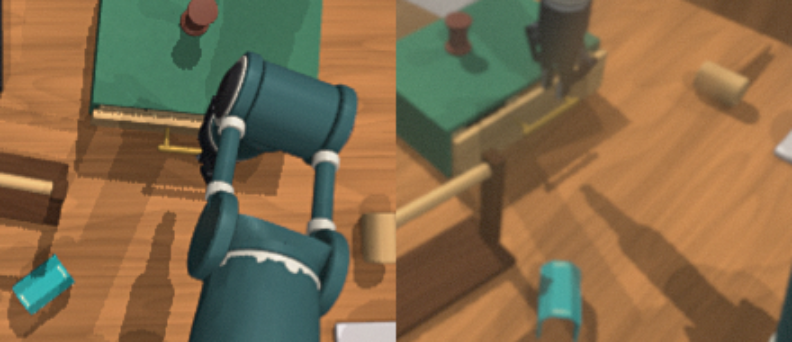

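The fingers hover over the handle in both views, straddling it. Going down and closing.

Call:
drive_tool(claw=[24,24,24,24,0,0,0,0], slide=[[0,0,-0.06],[0,0,-0.12],[0,0,-0.156],[0,0,-0.156],[0,0,-0.156],[0,0,-0.156],[0,0,-0.156],[0,0,-0.156]], yaw=[0,0,0,0,0,0,0,0], newtons=40)

```text
time: 2.25
tool_pos: [0.5759, -0.1927, 0.2253]
tcp_rot: [2.34, 2.087, 0.005]
wrist_force: [0.4, 0.8, 7.1]
width: 0.113
grip_force: 39.0
```

Call:
drive_tool(claw=[0,0,0,0,0,0,0,0], slide=[[-0.04,0.0045,0],[-0.08,0.009,0],[-0.13,0.0145,0],[-0.18,0.02,0],[-0.23,0.0256,0],[-0.28,0.031,0],[-0.31,0.0345,0],[-0.31,0.0345,0]], yaw=[0,0,0,0,0,0,0,0])

```text
time: 2.92
tool_pos: [0.4184, -0.1751, 0.2252]
tcp_rot: [2.341, 2.087, 0.001]
wrist_force: [-1.3, 0.1, 10.2]
width: 0.113
grip_force: 42.6
```

Moving freely (157 mm so far). I'll nudge it on to the stop.

Call:
drive_tool(claw=[0,0,0,0,0,0,0,0], slide=[[-0.008,0.0009,0],[-0.016,0.0018,0],[-0.024,0.0027,0],[-0.028,0.003,0],[-0.032,0.0035,0],[-0.034,0.0038,0],[-0.034,0.0038,0],[-0.034,0.0038,0]], yaw=[0,0,0,0,0,0,0,0])

```text
time: 3.58
tool_pos: [0.4066, -0.1738, 0.2253]
tcp_rot: [2.336, 2.08, 0.013]
wrist_force: [14.1, 1.4, -4.2]
width: 0.113
grip_force: 41.4
```

Call:
drive_tool(claw=[24,24,24,24,24,24,24,24], slide=[[0.006,0,0],[0.006,0,0],[0.006,0,0.05],[0.006,0,0.12],[0.006,0,0.2],[0,-0.08,0.28],[0,-0.16,0.3],[0,-0.24,0.3]], yaw=[0,0,0,0,0,0,0,0])

```text
time: 4.25
tool_pos: [0.4027, -0.2828, 0.3763]
tcp_rot: [2.336, 2.089, 0.002]
wrist_force: [1.1, -0.2, -0.2]
width: 0.281
grip_force: 0.0
```

Call:
drive_tool(claw=[74,74,74,74,74,74,74,74], slide=[[-0.02,-0.08,0],[-0.04,-0.16,0],[-0.06,-0.24,0],[-0.08,-0.32,0],[-0.1,-0.4,0],[-0.12,-0.44,0],[-0.12,-0.44,0],[-0.12,-0.44,0]], yaw=[-0.04,-0.08,-0.12,-0.16,-0.2,-0.23,-0.27,-0.3])

```text
time: 4.92
tool_pos: [0.3401, -0.5032, 0.3708]
tcp_rot: [-3.041, -0.785, 0.001]
wrist_force: [0.7, 0.4, -0.3]
width: 0.866
grip_force: 0.0
```

```bash
python3 - <<'E'
from m import *
s=bot.read_state();print(s["tool_pos"],s["tcp_rot"],s["width"],s["time"])
o=snap("c")
i=[cv2.imread(f"pics/c_{n}.png")[80:300,200:460] for n in("top","side")]
cv2.imwrite("pics/c.png",cv2.resize(np.hstack(i),None,fx=1.5,fy=1.5))
a=np.radians(-6.35); R=np.array([[np.cos(a),np.sin(a)],[-np.sin(a),np.cos(a)]]); oo=np.array([.6325,-.1975])
for n in("top","side"):
    P,c,H=load("c",n); q=P.copy(); q[...,:2]=(P[...,:2]-oo)@R.T
    m=(abs(q[...,2]-.086)<.006)&(abs(q[...,1])<.15)&(q[...,0]<-.01)&(q[...,0]>-.17)
    k,l,st,ce=cv2.connectedComponentsWithStats(m.astype(np.uint8))
    for j in range(1,k):
        if st[j,4]>40:
            w=P[l==j]; r=cv2.minAreaRect((w[:,:2]*1000).astype(np.float32)); print(n,st[j].tolist(),c[l==j].mean(0).round(),w.mean(0).round(4),"z",np.median(w[:,2]).round(4),r)
    m=(abs(q[...,2]-.098)<.005)&(abs(q[...,1])<.15)&(q[...,0]<-.12); print("panel x'",np.percentile(q[m][:,0],[3,50,97]).round(4))
E
```

```text
[ 0.34010959 -0.50322195  0.3707617 ] [-3.04119508e+00 -7.85224092e-01  9.74639005e-04] 0.8660170629709326 4.9167
top [297, 169, 18, 44, 557] [25. 22. 20.] [ 0.5552 -0.1211  0.0847] z 0.0847 ((555.6505737304688, -121.49856567382812), (128.918701171875, 41.4499397277832), 3.5853521823883057)
top [342, 174, 19, 45, 555] [165. 104.  52.] [ 0.538  -0.2547  0.0849] z 0.0851 ((538.5159912109375, -255.19114685058594), (42.0966682434082, 129.77197265625), 81.3868179321289)
panel x' [-0.5876 -0.1821 -0.1747]
side [311, 144, 39, 29, 395] [163. 112.  63.] [ 0.5362 -0.2515  0.0862] z 0.0866 ((537.97900390625, -255.96481323242188), (44.35251998901367, 130.22946166992188), 80.32276916503906)
side [274, 164, 46, 28, 479] [67. 61. 46.] [ 0.5553 -0.1176  0.0863] z 0.0868 ((556.4840087890625, -121.24559020996094), (132.73533630371094, 47.00140380859375), 5.046481132507324)
panel x' [-0.1889 -0.1824 -0.1743]
```

View pics/c.png

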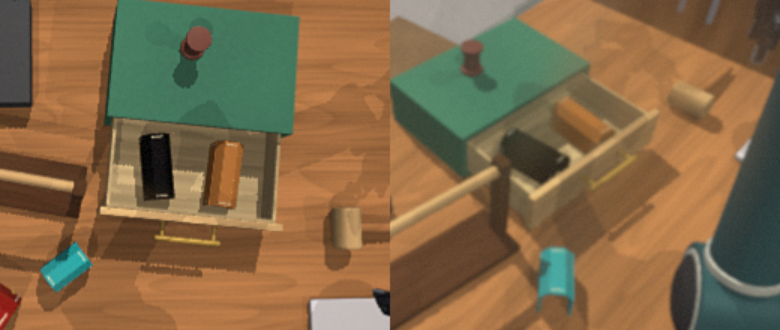

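The drawer is out with the black guard on the left and the tan one on the right. The tan centre is at about (0.538, -0.2555), its long axis is about -9°, and its top is at 0.086. I'll hover over it.

Call:
drive_tool(claw=[76,76,76,76,76,76,76,76], slide=[[0.396,0.495,-0.1],[0.396,0.495,-0.1],[0.396,0.495,-0.1],[0.396,0.495,-0.1],[0.396,0.495,-0.1],[0.396,0.495,-0.1],[0.396,0.495,-0.1],[0.396,0.495,-0.1]], yaw=[-0.213,-0.213,-0.213,-0.213,-0.213,-0.213,-0.213,-0.213])

```text
time: 5.68
tool_pos: [0.541, -0.2517, 0.3211]
tcp_rot: [3.132, -0.236, 0.0]
wrist_force: [0.6, -0.8, 0.5]
width: 0.895
grip_force: 0.0
```

Call:
drive_tool(claw=[76,76,76,76], slide=[[0,0,0],[0,0,0],[0,0,0],[0,0,0]], yaw=[0,0,0,0])

```text
time: 6.02
tool_pos: [0.5399, -0.2544, 0.3213]
tcp_rot: [3.132, -0.24, 0.0]
wrist_force: [-0.7, -0.6, 1.3]
width: 0.888
grip_force: 0.0
```

Call:
drive_tool(claw=[76,76,76,76,76,76,56,45], slide=[[-0.004,-0.002,-0.05],[-0.004,-0.002,-0.1],[-0.004,-0.002,-0.15],[-0.004,-0.002,-0.2],[-0.004,-0.002,-0.232],[-0.004,-0.002,-0.232],[-0.004,-0.002,-0.232],[-0.004,-0.002,-0.232]], yaw=[0,0,0,0,0,0,0,0], newtons=40)

```text
time: 6.68
tool_pos: [0.5388, -0.2558, 0.2064]
tcp_rot: [3.131, -0.242, 0.003]
wrist_force: [2.6, -0.1, -1.9]
width: 0.654
grip_force: 42.7
```

Call:
drive_tool(claw=[40,40,40,40], slide=[[0,0,0],[0,0,0],[0,0,0],[0,0,0]], yaw=[0,0,0,0])

```text
time: 7.02
tool_pos: [0.5391, -0.2547, 0.2062]
tcp_rot: [3.131, -0.239, 0.003]
wrist_force: [-0.5, -1.6, 2.8]
width: 0.65
grip_force: 43.0
```

Call:
drive_tool(claw=[40,40,40,40,40,40,40,40], slide=[[0,0,0.03],[0,0,0.08],[0,0,0.14],[0,0,0.2],[0,0,0.26],[0,0,0.32],[0,0,0.38],[0,0,0.43]], yaw=[0,0,0,0,0,0,0,0])

```text
time: 7.68
tool_pos: [0.5387, -0.2541, 0.4225]
tcp_rot: [3.132, -0.239, 0.003]
wrist_force: [0.6, -0.3, -1.5]
width: 0.648
grip_force: 43.0
```

Call:
drive_tool(claw=[40,40,40,40,40,40,40,40], slide=[[-0.001,0.06,0],[-0.002,0.12,0],[-0.003,0.18,0],[-0.004,0.24,0],[-0.005,0.3,0],[-0.006,0.36,0],[-0.007,0.42,0],[-0.008,0.48,0]], yaw=[0.03,0.06,0.09,0.12,0.15,0.18,0.21,0.24])

```text
time: 8.35
tool_pos: [0.5341, -0.0128, 0.42]
tcp_rot: [-2.998, -0.937, -0.0]
wrist_force: [0.7, -0.1, -1.5]
width: 0.652
grip_force: 43.2
```

Call:
drive_tool(claw=[40,40,40,40,40,40,40,40], slide=[[0,0.06,0],[0,0.12,0],[0,0.18,0],[0,0.24,0],[0,0.3,0],[0,0.34,0],[0,0.355,0],[0,0.355,0]], yaw=[0.035,0.07,0.105,0.14,0.175,0.21,0.24,0.2494])

```text
time: 9.02
tool_pos: [0.5342, 0.1655, 0.4198]
tcp_rot: [-2.41, -2.014, -0.0]
wrist_force: [-0.8, 0.1, -1.6]
width: 0.65
grip_force: 43.2
```

Call:
drive_tool(claw=[40,40,40], slide=[[0,0,0],[0,0,0],[0,0,0]], yaw=[0,0,0])

```text
time: 9.27
tool_pos: [0.5345, 0.1629, 0.4199]
tcp_rot: [-2.419, -2.004, 0.0]
wrist_force: [0.5, 0.1, -2.0]
width: 0.65
grip_force: 43.2
```

```bash
python3 - <<'E'
from m import *
s=bot.read_state();r=s["tcp_rot"];print(s["tool_pos"],2*np.degrees(np.arctan2(r[1],r[0])),s["width"],s["grip_force"])
o=snap("d")
i=[cv2.imread(f"pics/d_{n}.png")[110:330,90:330] for n in("top","side")]
cv2.imwrite("pics/d.png",cv2.resize(np.hstack(i),None,fx=1.6,fy=1.6))
E
```

```text
[0.53452646 0.16290858 0.41986381] -280.7300846547133 0.6497167250088396 43.19117322564125
```

View pics/d.png

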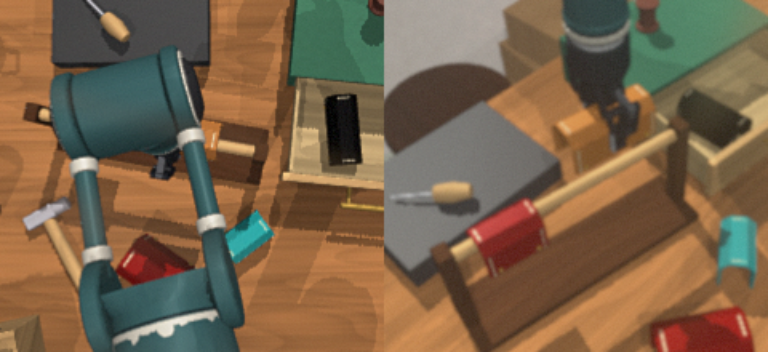

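The tan guard is aligned above the bar and clear of the red one and of the posts. Lowering.

Call:
drive_tool(claw=[40,40,40,40,40,40,40,40], slide=[[0,0,-0.04],[0,0,-0.08],[0,0,-0.12],[0,0,-0.16],[0,0,-0.19],[0,0,-0.2],[0,0,-0.21],[0,0,-0.214]], yaw=[0,0,0,0,0,0,0,0])

```text
time: 10.03
tool_pos: [0.5348, 0.1629, 0.3129]
tcp_rot: [-2.419, -2.005, -0.0]
wrist_force: [-0.5, -0.2, -2.1]
width: 0.653
grip_force: 43.1
```

Call:
drive_tool(claw=[40,40,40,40], slide=[[0,0,-0.004],[0,0,-0.004],[0,0,-0.004],[0,0,-0.004]], yaw=[0,0,0,0])

```text
time: 10.37
tool_pos: [0.535, 0.1632, 0.3119]
tcp_rot: [2.418, 2.005, 0.002]
wrist_force: [0.3, 0.2, -2.0]
width: 0.649
grip_force: 43.1
```

Call:
drive_tool(claw=[40,40,40,40,40,40], slide=[[0,0,-0.002],[0,0,-0.004],[0,0,-0.006],[0,0,-0.006],[0,0,-0.006],[0,0,-0.006]], yaw=[0,0,0,0,0,0])

```text
time: 10.87
tool_pos: [0.535, 0.1632, 0.3102]
tcp_rot: [2.418, 2.005, 0.002]
wrist_force: [-3.9, -0.8, 8.6]
width: 0.651
grip_force: 44.1
```

Contact is felt (up 8.6 N). Releasing.

Call:
drive_tool(claw=[58,62,66,70,74,76,76,76], slide=[[0,0,0],[0,0,0],[0,0,0],[0,0,0],[0,0,0],[0,0,0],[0,0,0],[0,0,0]], yaw=[0,0,0,0,0,0,0,0])

```text
time: 11.53
tool_pos: [0.5347, 0.1631, 0.3078]
tcp_rot: [-2.418, -2.005, 0.0]
wrist_force: [-0.3, 0.3, 0.8]
width: 0.892
grip_force: 0.0
```

Call:
drive_tool(claw=[76,76,76,76,76,76,76,76], slide=[[0,0,0.01],[0,0,0.03],[0,0,0.06],[0,0,0.1],[0,0,0.15],[0,0,0.2],[0,0,0.24],[0,0,0.24]], yaw=[0,0,0,0,0,0,0,0])

```text
time: 12.2
tool_pos: [0.5361, 0.1635, 0.4349]
tcp_rot: [2.415, 2.002, 0.015]
wrist_force: [-0.6, 0.5, 1.0]
width: 0.889
grip_force: 0.0
```

Call:
drive_tool(claw=[24,24,24,24,24,24,24,24], slide=[[-0.03,-0.07,0],[-0.06,-0.14,0],[-0.09,-0.21,0],[-0.12,-0.28,0],[-0.15,-0.35,0],[-0.18,-0.42,0],[-0.21,-0.49,0],[-0.24,-0.56,0]], yaw=[-0.039,-0.078,-0.117,-0.156,-0.195,-0.234,-0.273,-0.312])

```text
time: 12.87
tool_pos: [0.4134, -0.1181, 0.428]
tcp_rot: [3.079, 0.622, 0.001]
wrist_force: [0.6, -0.2, 0.6]
width: 0.28
grip_force: 0.0
```

```bash
python3 - <<'E'
from m import *
s=bot.read_state();r=s["tcp_rot"];print(s["tool_pos"],2*np.degrees(np.arctan2(r[1],r[0])),s["width"],s["time"])
o=snap("e")
i=[cv2.imread(f"pics/e_{n}.png")[100:320,80:340] for n in("top","side")]
cv2.imwrite("pics/e.png",cv2.resize(np.hstack(i),None,fx=1.5,fy=1.5))
for n in("top","side"):
    P,c,H=load("e",n); z=P[...,2]
    b=(z>.178)&(z<.205)&(P[...,0]>.45)&(P[...,0]<.62)&(P[...,1]>.05)&(P[...,1]<.4)
    h,sa=H[...,0],H[...,1]
    for nm,m in(("tan",b&(h>8)&(h<20)&(sa>140)),("red",b&((h<8)|(h>172))&(sa>130))):
        w=P[m]
        if len(w)>10: print(n,nm,len(w),w.mean(0).round(4),np.median(w[:,2]).round(4),cv2.minAreaRect((w[:,:2]*1000).astype(np.float32)))
E
```

```text
[ 0.41336517 -0.118093    0.42798121] 22.85712904930715 0.28007990658823434 12.8667
top tan 905 [0.5345 0.168  0.1868] 0.1878 ((551.46435546875, 250.80926513671875), (307.5261535644531, 52.225154876708984), 78.65800476074219)
top red 605 [0.564  0.3251 0.1869] 0.1879 ((564.8469848632812, 325.50677490234375), (89.97290802001953, 51.64020538330078), 79.33779907226562)
side tan 955 [0.5292 0.1686 0.1881] 0.1897 ((548.4873657226562, 232.7939453125), (278.2987976074219, 54.915435791015625), 79.16348266601562)
side red 809 [0.5591 0.3279 0.1877] 0.1893 ((564.6002807617188, 326.0828857421875), (89.86711120605469, 54.51248550415039), 80.46609497070312)
```

View pics/e.png

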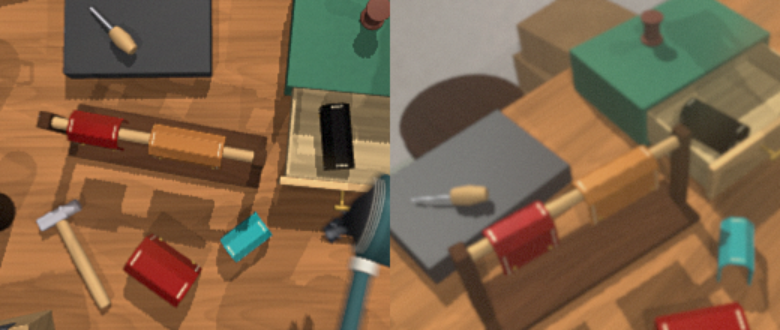

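The tan guard hangs straight on the bar, about 50 mm from the red one, which hasn't moved. Both crowns are at the same height. Next I'll close the fingers and push the drawer shut by its handle from the front.

Call:
drive_tool(claw=[0,0,0,0,0,0,0,0], slide=[[-0.05,-0.05,-0.04],[-0.093,-0.102,-0.1],[-0.093,-0.102,-0.17],[-0.093,-0.102,-0.24],[-0.093,-0.102,-0.28],[-0.093,-0.102,-0.28],[-0.093,-0.102,-0.28],[-0.093,-0.102,-0.28]], yaw=[-0.03,-0.06,-0.09,-0.12,-0.15,-0.163,-0.163,-0.163])

```text
time: 13.63
tool_pos: [0.3685, -0.1676, 0.288]
tcp_rot: [-3.137, 0.165, 0.0]
wrist_force: [-0.3, -0.6, 0.7]
width: -0.003
grip_force: 0.0
```

Call:
drive_tool(claw=[0,0,0,0,0,0,0,0], slide=[[0,0,-0.05],[0,0,-0.1],[0,0,-0.132],[0,0,-0.132],[0.03,-0.003,-0.132],[0.06,-0.0066,-0.132],[0.1,-0.011,-0.132],[0.14,-0.0155,-0.132]], yaw=[0,0,0,0,0,0,0,0])

```text
time: 14.3
tool_pos: [0.4391, -0.1755, 0.2233]
tcp_rot: [3.137, -0.167, 0.0]
wrist_force: [-2.4, 0.5, -0.9]
width: -0.002
grip_force: 1.0
```

Call:
drive_tool(claw=[0,0,0,0,0,0,0,0], slide=[[0.04,-0.0044,0],[0.08,-0.009,0],[0.12,-0.0133,0],[0.16,-0.0177,0],[0.2,-0.0221,0],[0.22,-0.0243,0],[0.23,-0.0254,0],[0.23,-0.0254,0]], yaw=[0,0,0,0,0,0,0,0])

```text
time: 14.97
tool_pos: [0.5546, -0.1885, 0.2234]
tcp_rot: [3.136, -0.167, 0.004]
wrist_force: [1.2, -0.5, 0.1]
width: 0.004
grip_force: 0.0
```

Call:
drive_tool(claw=[0,0,0,0,0,0,0,0], slide=[[0.004,-0.0004,0],[0.008,-0.0009,0],[0.012,-0.0013,0],[0.016,-0.0018,0],[0.02,-0.0022,0],[0.024,-0.0027,0],[0.026,-0.0029,0],[0.026,-0.0029,0]], yaw=[0,0,0,0,0,0,0,0])

```text
time: 15.63
tool_pos: [0.5659, -0.1898, 0.2218]
tcp_rot: [-3.137, 0.169, 0.002]
wrist_force: [-3.3, -0.0, 2.3]
width: -0.0
grip_force: 1.5
```

Call:
drive_tool(claw=[0,0,0,0,0,0], slide=[[0.003,-0.0003,0],[0.006,-0.0007,0],[0.009,-0.001,0],[0.012,-0.0013,0],[0.012,-0.0013,0],[0.012,-0.0013,0]], yaw=[0,0,0,0,0,0])

```text
time: 16.13
tool_pos: [0.568, -0.19, 0.221]
tcp_rot: [-3.135, 0.168, 0.021]
wrist_force: [-19.2, 1.7, 12.9]
width: 0.0
grip_force: 9.5
```

The force climbs to 19 N, so the drawer is at its closed stop. I'll back off, rise and check.

Call:
drive_tool(claw=[0,0,0,0,0,0,0,0], slide=[[-0.03,0.003,0],[-0.08,0.009,0],[-0.12,0.013,0.03],[-0.14,0.0,0.1],[-0.16,-0.06,0.18],[-0.2,-0.14,0.24],[-0.24,-0.22,0.28],[-0.28,-0.3,0.3]], yaw=[0,0,0,0,0,0,0,0])

```text
time: 16.8
tool_pos: [0.4459, -0.3148, 0.3656]
tcp_rot: [3.134, -0.166, 0.009]
wrist_force: [0.3, -0.3, -0.4]
width: -0.002
grip_force: 0.0
```

Call:
drive_tool(claw=[0,0,0,0,0,0,0,0], slide=[[-0.02,-0.08,0],[-0.04,-0.16,0],[-0.06,-0.24,0],[-0.08,-0.32,0],[-0.1,-0.4,0],[-0.1,-0.4,0],[-0.1,-0.4,0],[-0.1,-0.4,0]], yaw=[0,0,0,0,0,0,0,0])

```text
time: 17.47
tool_pos: [0.3955, -0.5137, 0.3615]
tcp_rot: [-3.136, 0.171, -0.0]
wrist_force: [-0.1, -0.6, 0.1]
width: -0.004
grip_force: 0.0
```

```bash
python3 - <<'E'
from m import *
s=bot.read_state();print(s["tool_pos"],s["time"],s["wrist_force"])
o=snap("f")
i=[cv2.imread(f"pics/f_{n}.png")[80:300,90:410] for n in("top","side")]
cv2.imwrite("pics/f.png",cv2.resize(np.hstack(i),None,fx=1.25,fy=1.25))
a=np.radians(-6.35); R=np.array([[np.cos(a),np.sin(a)],[-np.sin(a),np.cos(a)]]); oo=np.array([.6325,-.1975])
for t in "af":
  for n in("top","side"):
    P,c,H=load(t,n); q=P.copy(); q[...,:2]=(P[...,:2]-oo)@R.T
    m=(q[...,2]>.055)&(q[...,2]<.09)&(abs(q[...,1])<.1)&(q[...,0]<-.040)&(q[...,0]>-.1)
    k=(abs(q[...,2]-.098)<.005)&(abs(q[...,1])<.16)&(q[...,0]<-.002)&(q[...,0]>-.06)
    print(t,n,"handle",np.percentile(q[m][:,0],[2,10,50]).round(4),"panel",np.percentile(q[k][:,0],[3,50,97]).round(4))
E
```

```text
[ 0.39546572 -0.51371923  0.36154053] 17.4667 [-0.13253071 -0.6021106   0.1235598 ]
a top handle [-0.0631 -0.0622 -0.0575] panel [-0.0227 -0.0158 -0.0083]
a side handle [-0.0632 -0.0621 -0.0591] panel [-0.0228 -0.0167 -0.007 ]
f top handle [-0.0558 -0.055  -0.0508] panel [-0.0154 -0.0089 -0.0023]
f side handle [-0.0562 -0.0552 -0.0525] panel [-0.0156 -0.0105 -0.0027]
```

View pics/f.png

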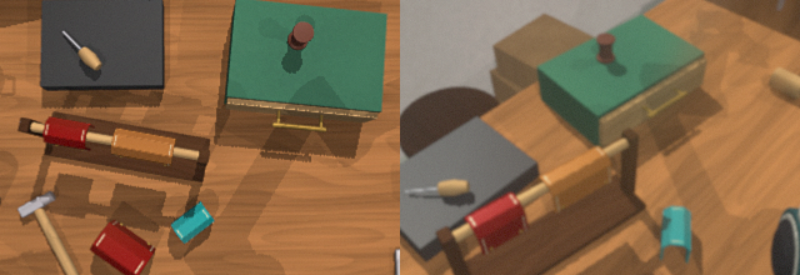

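The drawer is shut: its panel is 7 mm further in than its slightly ajar start, and it met a hard stop. Both guards hang as before. Handing in.

```bash
python3 -c "
from workcell import bot
print(bot.finish_job())"
```

```text
the job is handed in; nothing more can be done
None
```

The job is handed in at about 17.5 s on the robot's clock; the last pictures show the tan guard astride the bar about 50 mm from the unmoved red one and the drawer pushed shut with the black guard left in it (not visible once shut), but no verdict was returned.

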